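Clamp the coated test panel on the specimen stage

TASK

Clamp the coated panel that lies on the tester's specimen stage: with the outside of a finger, push the clamp strap round on its post until it meets its stop over the panel, then push the cam lever on the same post fully down, so that the clamp's foot presses on the panel. Only push: do not take the strap or the lever between the fingers, do not shift or lift the panel, force nothing, and leave the bottle, the weight and the screwdriver where they are.

Things in the scene. Friction and masses are not known exactly. Their poses are not given: they have to be found in the camera images.
- stage: Specimen stage, fixed: black base plate 240 x 210 x 16 mm with a steel bed 170 x 120 mm, top 30 mm above the bench. Origin: centre of the underside, z up, x along the 240 mm side. In mm here: clamp post at (0, 65); bed centre (0, -35); panel (0, -40); stop pin, 10 wide, 66 tall, at (-18.5, 38), on the strap's -x edge when home; thumb nuts, 16 wide, 45 tall, at (72, -85), (-72, -85), (-72, 14).
- swing (a joint): Angle of the clamp head (strap, foot and lever together) about the upright post, rad. 0: home against the stop, strap along the stage's -y over the panel, lever to +y. Grows counter-clockwise seen from above: at 1.57 the strap points to the stage's +x, the lever to -x. Starts at 1.0 to 1.7; push it clockwise to 0. It takes about 1.2 N at 100 mm from the post and stays where it is left.
- strap_push (a point): Middle of the steel strap's thickness, 110 mm from the post's axis, 63 mm above the bench. y points along the strap to the post, z up, x across it to the side one pushes on to close it (at home: the stage's +x). The strap is a flat bar 26 mm wide, 14 mm thick (56 to 70 mm above the bench, lever up), ending 135 mm from the axis. Between its underside and the panel 21 mm are free.
- post_top (a point): The lever's level hinge: a point on the post's upright axis, 92 mm above the bench. The head there is about 30 mm wide and reaches up to 105 mm above the bench. Its axes are the stage's.
- lever (a joint): Angle of the cam lever about its level hinge on the post, rad. 0: up, 0.80 rad (46 degrees) above level; 0.80: fully down, level, at its end stop; angle above level = 0.80 minus this. Starts at 0 to 0.12. Stiff: 0.25 to 0.3 N m, so 3 to 6 N straight down on the knob; stays where it is left. As it goes down the strap sinks up to 6.5 mm.
- lever_knob (a point): Centre of the black ball knob, 28 mm in diameter, at the lever's end, 85 mm from its hinge; the rest is a 10 mm rod. y points outward along the lever. It leans directly away from the strap and goes down outward in the upright plane of strap and post: up, 59 mm from the post's axis and 153 mm above the bench; down, 85 mm and 92 mm.
- foot: The clamp's sprung rubber foot, 18 mm in diameter, under the strap 105 mm from the post's axis. Origin: centre of its underside, 39.5 mm above the bench with the lever up (4.5 mm over the panel). It meets the panel at about 0.55 rad of the lever; fully down it presses with about 7 N.
- specimen: The coated metal panel, 100 x 80 x 5 mm, 0.11 kg, loose on the bed between low rims (3 mm high, 2 mm clearance). Origin: centre of its underside, on the bed 30 mm above the bench.
- bottle: Bystander: a closed amber bottle, 50 mm in diameter, 110 mm tall, upright on the bench. Origin: centre of its underside.
- weight: Bystander: a brass weight with a knob, 44 mm in diameter, 55 mm tall, upright on the bench. Origin: centre of its underside.
- driver: Bystander: a screwdriver about 160 mm long, lying on the bench. Origin: under its middle; it lies along its x.
There are look-alikes about, which are no part of the job. There is more than one size of the specimen; the one meant has the size given above.

How it is judged (in metres and radians):
On the way, in this order (a step that is already met when the one before it is completed fails the run):
1. the strap is home over the panel, the lever still up (value of joint swing below 0.06 rad and value of joint lever below 0.25 rad), for 0.2 s.
2. the lever is down and the foot presses on the panel (value of joint swing below 0.07 rad and value of joint lever above 0.7 rad and contact force between foot and specimen above 2 N), for 0.2 s.
At the end, for the whole second after the job is handed in: The strap is within 0.07 rad of its stop over the panel, the lever at 0.70 rad or more (fully down is 0.80), the foot presses on the panel with more than 2 N, and the panel is at rest within 5 mm of where it lay (all of step 2 and distance of specimen from where it was at the start of the episode below 0.005 m and linear speed of specimen below 0.02 m/s); the robot touches nothing.
It fails at once if the panel is shifted by more than 8 mm or lifted (distance of specimen from where it was at the start of the episode above 0.008 m).
It fails at once if a bystander (bottle, weight, screwdriver) is moved by more than 15 mm (distance of any of bottle, weight, driver from where it was at the start of the episode above 0.015 m).
It fails at once if the strap is taken between the fingers (x of the grasp point in the frame of strap_push between -0.008 and 0.008 m and y of the grasp point in the frame of strap_push between -0.025 and 0.08 m and z of the grasp point in the frame of strap_push between -0.012 and 0.012 m).
It fails at once if the lever is taken between the fingers (x of the grasp point in the frame of lever_knob between -0.006 and 0.006 m and y of the grasp point in the frame of lever_knob between -0.06 and 0.01 m and z of the grasp point in the frame of lever_knob between -0.008 and 0.008 m).
It fails at once if the clamp is forced (more than 40 N from the fingers on the clamp or the stage) (contact force between the fingers and stage above 40 N).
It also fails if it takes over 54 s, if anything falls off the work surface, if the arm or the gripper's body presses on something with over 40 N, if the wrist force passes 120 N, or if a joint passes its speed limit or range.

ROBOT

A 6-joint arm with a two-finger parallel gripper is mounted at the origin on the work surface. World frame = base frame: x ahead of the robot, y to its left, z up, the work surface at z = 0. Lengths are in m, angles in degrees, forces in N, time in s.
With the tool pointing down it reaches from about 0.35 to 0.875 m from the base axis. Payload 4.2 kg.
Tool frame: the origin (TCP) lies midway between the tips of the shut fingers; the grasp point (between the pads) lies 19 mm behind it; z points along the fingers, y is the line along which they close (so a half turn about z gives the same grasp; the last joint's range is limited). The gripper opens to 87 mm and grips with 3 to 60 N. Pads are 19 mm wide; open, the fingers measure 117 mm over their backs; the gripper's body (75 mm by 190 mm) begins 51 mm behind the grasp point.
Start: joints at [82.655, 22.042, 0.453, 0, -68.411, -14.817], TCP at [0.236, 0.579, 0.19] pointing down, gripper open.
Joint ranges: [-179.83, 179.83], [-69.29, 118.12], [-61.27, 80.66], [-181.25, 117.63], [-171.15, -9.14], [-177.46, 177.46]. Speed limits (degrees/s): [159.86, 159.86, 180, 180, 180, 180].

INTERFACE

Orientations are given as a 3x3 rotation matrix whose columns are the frame's x, y, z axes.
In Python, from station import r, cams gives the robot as it stands.
- The arm moves only by the tool play_rows, never from a script. Its argument "commands" is text: rows parted by semicolons, each of 6 numbers parted by spaces: the shift along the world's x, y, z normalised to -1 to 1, where 1 is 30 mm, then the turn, a rotation vector about the world's x, y, z normalised to -1 to 1, where 1 is 0.15 rad. A call has 1 to 20 rows; each row shifts and turns the commanded pose from where the row before left it; what a row does not reach is not made up. A row lasts 1/10 s, in which the tool goes at most 50 mm and 8.59 degrees, less where a joint would pass 70% of its speed; a pose out of reach is approached as far as the arm can. A call with a number of a shift or a turn outside -1 to 1 is refused whole. A call with a gripper value outside its range is refused whole. "grip" is the finger opening in mm, from 0 to 87, set as the call begins (left out, the last holds). The fingers move at their own pace and stop on an object; the grip force is fixed at half the most. Time passes only in rows, so rows that do not move let the fingers close. It gives the time, the measured TCP pose, the force, the opening and the grip force at its end, in the units of the state.
- r.sense(): the state, without advancing time (a new reading comes with each control period).
- cams.capture(name): name is "scene" or "top" or "wrist"; returns (picture, depth): 400x640x3 uint8, blue, green, red; 400x640 float32, m along the optical axis (not along the pixel's ray), 0 where there is no reading.
- cams.camera_info(name): a dict with "mtx" (3x3 intrinsics, pixels), "R" (3x3) and "t" (3): a world point X has camera coordinates R X + t. Camera axes: x right, y down, z forward; pixel columns grow to the right and rows downward; lengths in m; the calibration is good to about 2 mm. A picture is of the moment at which its call begins: read the wrist's pose just before it. camera_info takes no time and is no camera call; for the wrist camera it gives the pose at the moment of the call.
- r.finish_job(): hands the job in; it is judged then, once.
The state is a dict: "time_s": time; "joints": joint angles; "joint_velocities": joint speeds; "effort": joint torques, N m; "tcp_pos": TCP position; "ee_rot": TCP orientation; "wrist_force": force on the tool from outside, world axes, zero at the start; "moment": the same for the moment, N m; "gripper_width": opening from 0.0 (shut) to 1.0 (fully open); "gripper_force": force on a finger pad.
Only numpy, scipy, OpenCV 4.12 (cv2) and the standard library are available. Lean on these libraries where they do the work, as an engineer would, in place of code of your own. Each camera call takes 0.05 s, during which the arm holds its last target. There are 200 camera calls.

## Working session

There is one attempt and no reset: what is moved stays moved. The work goes in short steps, Python scripts to look and compute and a tool call to move; the robot and the scene stay as the last step left them, time stands still between calls to the robot, and variables do not carry over. Pictures are saved under pics/ and viewed, at most 10 in all, crops included, and the job is handed in when it is done.

Besides the shell and the picture viewer there is one more tool, called after "Emit:" as name(argument=value, ...) on one line, values as JSON. play_rows: Moves the arm, as the interface text tells. Scaled input: -1 to 1 covers 30 mm each way for a shift and 0.15 rad each way for a turn. Its arguments: {"type":"object","properties":{"commands":{"type":"string"},"grip":{"type":"number"}},"required":["commands"]}

```bash
mkdir -p pics; python3 - <<'E'
from station import r,cams
import cv2,numpy as np
for n in("scene","top"):
    p,d=cams.capture(n);cv2.imwrite(f"pics/{n}0.png",p);np.savez(f"{n}0.npz",p=p,d=d,**cams.camera_info(n))
    i=cams.camera_info(n);print(n,i["mtx"],-i["R"].T@i["t"])
print(r.sense())
E
```

```text
scene [[453.25490583   0.         320.65500038]
 [  0.         453.25490583 197.24811383]
 [  0.           0.           1.        ]] [ 1.10498956 -0.17234153  0.86152993]
top [[484.78748703   0.         309.98012494]
 [  0.         484.78748703 199.32830063]
 [  0.           0.           1.        ]] [0.41545972 0.05290738 1.20754281]
{'time_s': 0.1, 'joints': array([ 8.26563922e+01,  2.20866722e+01,  3.89493204e-01, -2.43992487e-02,
       -6.84104903e+01, -1.48164004e+01]), 'joint_velocities': array([ 0.02408099, -0.2296787 ,  0.21190474,  0.02628297, -0.04811344,
       -0.06384512]), 'effort': array([-3.60195645e-04, -3.91689920e+01,  1.87936985e+01,  4.23194245e+00,
        1.34946476e-02, -7.25040832e-05]), 'tcp_pos': array([0.23551556, 0.5783005 , 0.18878096]), 'ee_rot': array([[ 9.26074864e-01, -3.77339298e-01, -6.32915818e-04],
       [-3.77339817e-01, -9.26073094e-01, -1.81312608e-03],
       [ 9.80374140e-05,  1.91791483e-03, -9.99998156e-01]]), 'wrist_force': array([ 0.04723495, -0.15069195, -0.33399619]), 'moment': array([-0.01998193, -0.02907395,  0.00630725]), 'gripper_force': 0.0, 'gripper_width': 1.0002029918920692}
```

View pics/top0.png

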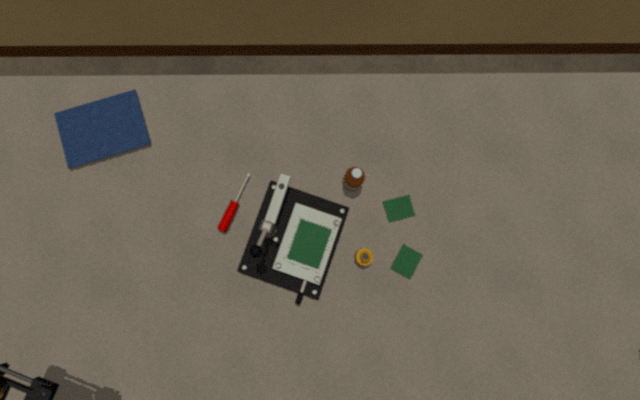

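View pics/scene0.png

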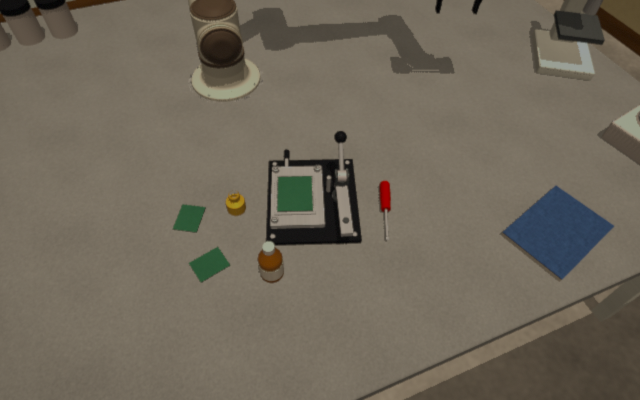

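```bash
cat > h.py <<'E'
import numpy as np,cv2
def load(n):
    return np.load(n+"0.npz")
def ray(f,u,v,z):
    d=f["R"].T@np.linalg.inv(f["mtx"])@np.array([u,v,1.]);c=-f["R"].T@f["t"]
    return c+d*(z-c[2])/d[2]
def proj(f,X):
    c=f["mtx"]@(f["R"]@np.asarray(X)+f["t"]);return c[:2]/c[2]
E
python3 - <<'E'
from h import *
t=load("top");s=load("scene")
a=cv2.resize(t["p"][165:310,210:370],None,fx=5,fy=4.1,interpolation=cv2.INTER_CUBIC)
a=cv2.resize(t["p"][165:310,230:370],None,fx=4,fy=4,interpolation=cv2.INTER_CUBIC)
b=cv2.resize(s["p"][120:250,260:370],None,fx=4,fy=4,interpolation=cv2.INTER_CUBIC)
cv2.imwrite("pics/topc.png",a);cv2.imwrite("pics/scc.png",b)
for u,v in[(0,0),(639,0),(0,399),(639,399)]: print(ray(t,u,v,0))
for n,u,v,z in[("bottle",357,173,.11),("weight",364,257,.055)]: print(n,ray(t,u,v,z))
hsv=cv2.cvtColor(t["p"],cv2.COLOR_BGR2HSV)
g=cv2.inRange(hsv,(45,80,30),(85,255,255))
for c in cv2.findContours(g,0,2)[0]:
    if cv2.contourArea(c)>100:
        R=cv2.minAreaRect(c);P=np.array([ray(t,*q,.035)[:2] for q in cv2.boxPoints(R)])
        print("green",R[0],P.mean(0),np.linalg.norm(np.diff(P,axis=0),axis=1),np.degrees(np.arctan2(*(P[1]-P[0])[::-1])))
k=(t["p"].max(2)<45).astype(np.uint8);k=cv2.morphologyEx(k,cv2.MORPH_CLOSE,np.ones((3,3)))
for c in cv2.findContours(k[165:310,230:370],0,2)[0]:
    if cv2.contourArea(c)>100:
        R=cv2.minAreaRect(c);print("blk",cv2.contourArea(c),R, [ray(t,u+230,v+165,.016)[:2].round(4) for u,v in cv2.boxPoints(R)])
E
```

```text
[1.16227843 0.84023149 0.        ]
[ 1.15493327 -0.89163686  0.        ]
[0.15021407 0.75527763 0.        ]
[ 0.1158919  -0.75766529  0.        ]
bottle [ 0.65469312 -0.08429717  0.11      ]
weight [ 0.46307872 -0.10102199  0.055     ]
green (406.24078369140625, 261.4425354003906) [ 0.4516968  -0.20547117] [0.06625883 0.05239816 0.06610499] -30.26678474580256
green (309.1053466796875, 243.52125549316406) [0.49877325 0.02799909] [0.09634539 0.07639132 0.09613914] -20.258592398545918
green (398.5461730957031, 208.16921997070312) [ 0.58162905 -0.19296024] [0.06672236 0.05163744 0.06627964] -75.53918753341488
blk 7037.5 ((61.45545196533203, 79.4843978881836), (84.71127319335938, 106.79756164550781), 19.29004669189453) [array([0.4126, 0.2111]), array([0.6599, 0.125 ]), array([ 0.5862, -0.0733]), array([0.3429, 0.0191])]
```

View pics/topc.png

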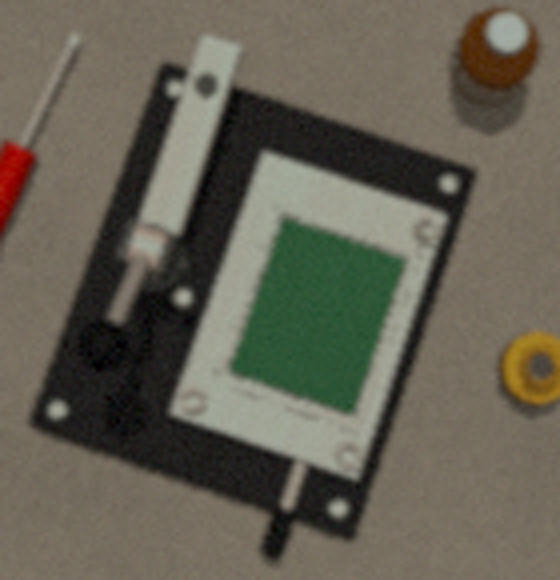

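View pics/scc.png

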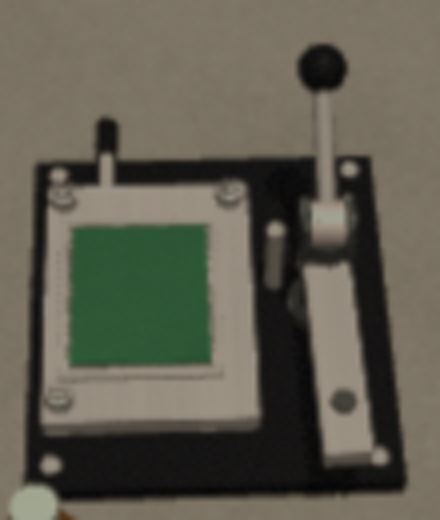

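```bash
cat >> h.py <<'E'
yaw=np.radians(-20.0);Rs=np.array([[np.cos(yaw),-np.sin(yaw)],[np.sin(yaw),np.cos(yaw)]])
C=np.array([0.4988,0.028])-Rs@[0,-.04]
def w(x,y): return C+Rs@(np.array([x,y])/1000.)
E
python3 - <<'E'
from h import *
t=load("top");s=load("scene")
T=lambda u,v:(230+u/4,165+v/4); S=lambda u,v:(260+u/4,120+v/4)
P=w(0,65);print("C",C,"post",P)
for n,f,q,z in[("hinge",t,T(148,240),.105),("hinge",s,S(330,212),.105),("bolt",t,T(206,84),.07),("bolt",s,S(344,400),.07),
  ("end",t,T(221,45),.07),("end",s,S(348,460),.07),("knob",t,T(103,345),.153),("knob",s,S(323,67),.153),
  ("pin",t,T(182,297),.066),("pin",s,S(276,230),.066)]:
    X=ray(f,*q,z)[:2];st=Rs.T@(X-C)*1000;d=st-[0,65];print(n,X.round(4),"stage",st.round(1),"r",np.hypot(*d).round(1),"swing",np.arctan2(d[0],-d[1]).round(3))
hsv=cv2.cvtColor(s["p"],cv2.COLOR_BGR2HSV);g=cv2.inRange(hsv,(45,80,30),(85,255,255))
for c in cv2.findContours(g,0,2)[0]:
    if cv2.contourArea(c)>800:
        Q=cv2.approxPolyDP(c,8,True)[:,0];A=np.array([ray(s,*q,.035)[:2] for q in Q]);print(A.mean(0),np.degrees(np.arctan2(*np.diff(A,axis=0).T[::-1])),np.linalg.norm(np.diff(A,axis=0),axis=1))
E
```

```text
C [0.51248081 0.0655877 ] post [0.53471212 0.12666773]
hinge [0.5372 0.1249] stage [ 3.  64.2] r 3.1 swing 1.296
hinge [0.5393 0.128 ] stage [ 3.9 67.8] r 4.8 swing 2.191
bolt [0.634  0.0923] stage [105.1  66.7] r 105.1 swing 1.587
bolt [0.6341 0.0955] stage [104.   69.7] r 104.1 swing 1.616
end [0.6577 0.0831] stage [130.4  66.2] r 130.4 swing 1.58
end [0.6688 0.082 ] stage [141.3  68.9] r 141.4 swing 1.598
knob [0.4753 0.1462] stage [-62.5  63. ] r 62.5 swing -1.539
knob [0.4797 0.1477] stage [-58.9  66. ] r 58.9 swing -1.587
pin [0.5076 0.1076] stage [-19.   37.8] r 33.2 swing -0.609
pin [0.511  0.1094] stage [-16.4  40.6] r 29.4 swing -0.593
[0.50028425 0.02876281] [-20.73983774  70.24353268 159.62344902] [0.09551575 0.07371143 0.09292248]
```

```bash
python3 - <<'E'
from h import *
print("approach",w(105,110))
prev=None
for s in np.arange(1.6,-0.01,-0.1):
    q=np.array([105*np.sin(s)+28*np.cos(s),65-105*np.cos(s)+28*np.sin(s)]);p=w(*q)
    print(round(s,2),p.round(4),None if prev is None else ((p-prev)/.03).round(3));prev=p
print("knob up",w(0,124),"down",w(0,150))
E
```

```text
approach [0.64877075 0.13304178]
1.6 [0.6432 0.1202] None
1.5 [0.642  0.1094] [-0.039 -0.36 ]
1.4 [0.6397 0.0988] [-0.075 -0.354]
1.3 [0.6364 0.0885] [-0.11  -0.345]
1.2 [0.6321 0.0785] [-0.144 -0.332]
1.1 [0.6268 0.069 ] [-0.177 -0.316]
1.0 [0.6206 0.0601] [-0.207 -0.297]
0.9 [0.6135 0.0519] [-0.236 -0.275]
0.8 [0.6057 0.0444] [-0.262 -0.25 ]
0.7 [0.5971 0.0377] [-0.286 -0.222]
0.6 [0.5879 0.0319] [-0.306 -0.193]
0.5 [0.5782 0.0271] [-0.324 -0.161]
0.4 [0.568  0.0232] [-0.339 -0.128]
0.3 [0.5575 0.0204] [-0.35  -0.094]
0.2 [0.5468 0.0187] [-0.357 -0.058]
0.1 [0.536 0.018] [-0.361 -0.022]
-0.0 [0.5251 0.0184] [-0.362  0.014]
knob up [0.5548913  0.18210959] down [0.56378383 0.2065416 ]
```

Emit:
play_rows(commands="1 -1 0 0 0 0;1 -1 0 0 0 0;1 -1 0 0 0 0;1 -1 0 0 0 0;1 -1 0 0 0 0;1 -1 0 0 0 0;1 -1 0 0 0 0;1 -1 0 0 0 0;1 -1 0 0 0 0;1 -1 0 0 0 0;1 -1 0 0 0 0;1 -1 0 0 0 0", grip=0)

```text
time_s: 1.3
tcp_pos: [0.5965, 0.2173, 0.1892]
ee_rot: [[0.926, -0.377, -0.001], [-0.377, -0.926, -0.0], [-0.001, 0.001, -1.0]]
wrist_force: [0.4, 1.0, -0.4]
gripper_width: 0.034
gripper_force: 0.0
```

Emit:
play_rows(commands="0.6 -0.85 0 0 0 0.2;0.6 -0.85 0 0 0 0.15;0.6 -0.86 0 0 0 0;0 0 -1 0 0 0;0 0 -1 0 0 0;0 0 -1 0 0 0;0 0 -0.8 0 0 0;0 0 -0.5 0 0 0;0 0 0 0 0 0;0 0 0 0 0 0")

```text
time_s: 2.3
tcp_pos: [0.6499, 0.142, 0.0607]
ee_rot: [[0.945, -0.328, -0.0], [-0.328, -0.945, -0.001], [-0.0, 0.001, -1.0]]
wrist_force: [-0.5, -0.2, -0.1]
gripper_width: 0.007
gripper_force: 0.0
```

```bash
python3 - <<'E'
from station import r,cams
import cv2
p,d=cams.capture("scene");cv2.imwrite("pics/s1.png",cv2.resize(p[90:260,240:420],None,fx=3.3,fy=3.3,interpolation=cv2.INTER_CUBIC))
E
```

```text
(no output)
```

View pics/s1.png

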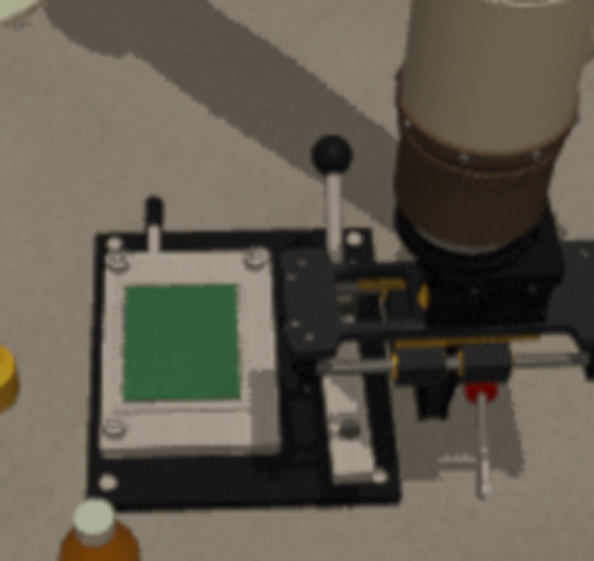

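Emit:
play_rows(commands="-0.11 -0.37 0 0 0 0;-0.11 -0.36 0 0 0 0;-0.04 -0.36 0 0 0 -0.667;-0.075 -0.354 0 0 0 -0.667;-0.11 -0.345 0 0 0 -0.667;-0.144 -0.332 0 0 0 -0.667;-0.177 -0.316 0 0 0 -0.667;-0.207 -0.297 0 0 0 -0.667;-0.236 -0.275 0 0 0 -0.667;-0.262 -0.25 0 0 0 -0.667;-0.286 -0.222 0 0 0 -0.667;0 0 0 0 0 0")

```text
time_s: 3.55
tcp_pos: [0.5958, 0.036, 0.0615]
ee_rot: [[0.328, -0.945, -0.0], [-0.945, -0.328, 0.0], [-0.0, -0.0, -1.0]]
wrist_force: [0.0, -0.1, 0.0]
gripper_width: 0.006
gripper_force: 0.0
```

```bash
python3 - <<'E'
from station import r,cams
import cv2
p,d=cams.capture("scene");cv2.imwrite("pics/s2.png",cv2.resize(p[90:260,240:420],None,fx=3.3,fy=3.3,interpolation=cv2.INTER_CUBIC))
E
```

```text
(no output)
```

View pics/s2.png

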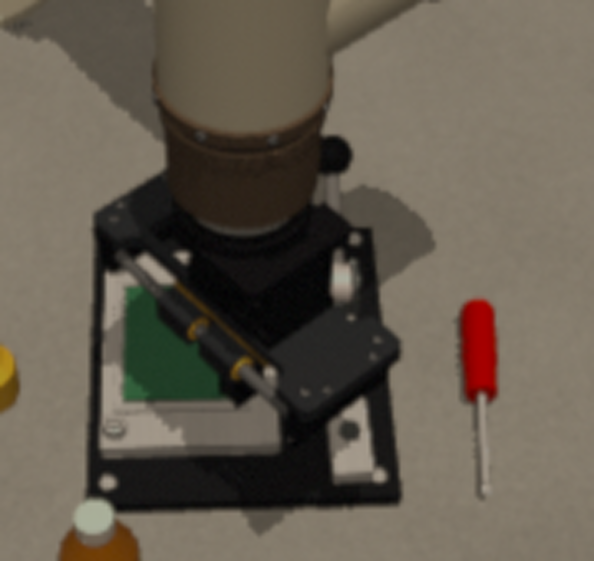

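```bash
python3 - <<'E'
from h import *
from station import r,cams
t=load("top")
def pt(f,d,u,v):
    z=np.median(d[v-1:v+2,u-1:u+2]);return f["R"].T@(np.linalg.inv(f["mtx"])@[u*z,v*z,z]-f["t"])
for n,u,v in[("strap",276,198),("strap2",283,180),("panel",310,243),("plate",290,205),("bench",200,250),("knob",256,251),("head",267,226)]: print(n,pt(t,t["d"],u,v).round(4))
for n in("wrist","scene","top"):
    p,d=cams.capture(n);i=cams.camera_info(n);np.savez(n+"1.npz",p=p,d=d,**i);cv2.imwrite(f"pics/{n}w.png",p)
    print(n,proj(i,r.sense()["tcp_pos"]),proj(i,r.sense()["tcp_pos"]+[0,0,.07]))
E
```

```text
strap [0.6053 0.1056 0.0695]
strap2 [0.6488 0.0886 0.0692]
panel [0.4997 0.0259 0.035 ]
plate [0.5961 0.0735 0.0162]
bench [0.4893 0.297  0.0007]
knob [0.4752 0.1447 0.1637]
head [0.535  0.1249 0.1045]
wrist [318.03152003 234.86672583] [317.68483126 295.7273396 ]
scene [313.95966004 217.5514553 ] [314.12649113 197.87949117]
top [304.62186962 201.34982216] [304.95828368 196.46738251]
```

View pics/wristw.png

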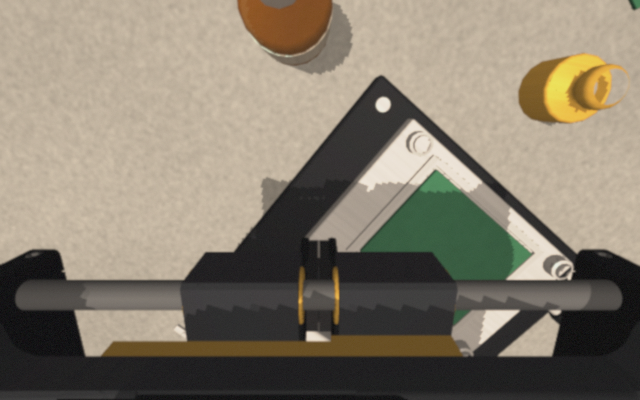

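The scene picture shows the strap unmoved (bolt still at crop (349,430)), while the finger at z = 61 mm is now past it with no force: it skimmed over. I'll go back over the top and push with the finger lower.

Emit:
play_rows(commands="0 0 1 0 0 0;0 0 1 0 0 0;0.3 0.589 0 0 0 1;0.3 0.589 0 0 0 1;0.3 0.589 0 0 0 1;0.3 0.589 0 0 0 1;0.3 0.589 0 0 0 1;0.3 0.589 0 0 0 1;0 0 0 0 0 0;0 0 -1 0 0 0;0 0 -1 0 0 0;0 0 -0.4 0 0 0;0 0 0 0 0 0")

```text
time_s: 5.05
tcp_pos: [0.6496, 0.1428, 0.0466]
ee_rot: [[0.944, -0.329, -0.004], [-0.329, -0.944, -0.002], [-0.003, 0.003, -1.0]]
wrist_force: [-0.3, 0.7, 0.1]
gripper_width: 0.008
gripper_force: 0.0
```

Emit:
play_rows(commands="-0.11 -0.37 0 0 0 0;-0.11 -0.36 0 0 0 0;-0.06 -0.17 0 0 0 0;-0.06 -0.17 0 0 0 0;0 0 0 0 0 0")

```text
time_s: 5.55
tcp_pos: [0.6408, 0.1106, 0.0495]
ee_rot: [[0.944, -0.33, 0.001], [-0.33, -0.944, 0.0], [0.001, -0.001, -1.0]]
wrist_force: [-0.8, -1.5, 0.2]
gripper_width: 0.003
gripper_force: 0.0
```

Emit:
play_rows(commands="-0.05 -0.15 0 0 0 0;-0.05 -0.15 0 0 0 0;0 0 0 0 0 0;0 0 0 0 0 0")

```text
time_s: 5.95
tcp_pos: [0.6379, 0.1025, 0.0487]
ee_rot: [[0.944, -0.329, 0.0], [-0.329, -0.944, -0.0], [0.0, 0.0, -1.0]]
wrist_force: [0.5, -0.5, 0.1]
gripper_width: 0.008
gripper_force: 0.0
```

```bash
cat > look.py <<'E'
from h import *
from station import r,cams
p,d=cams.capture("scene");i=cams.camera_info("scene");f=dict(i);f["R"]=np.array(i["R"])
# bolt on strap: dark round spot; print positions of strap-height points by depth
v,u=np.mgrid[100:260,230:400];z=d[100:260,230:400]
K=np.linalg.inv(i["mtx"]);X=(np.stack([u*z,v*z,z],-1)@K.T-i["t"])@i["R"]
for lo,hi,n in((.061,.074,"strap"),(.135,.172,"knob")):
    m=(X[...,2]>lo)&(X[...,2]<hi)&(z>0)
    if n=="strap": m&=p[100:260,230:400].max(2)>75
    else: m&=(p[100:260,230:400].max(2)<60)&(np.hypot(X[...,0]-.535,X[...,1]-.127)<.085)
    q=X[m]
    if n=="strap":
        st=(q[:,:2]-C)@Rs*1000-[0,65];k=(np.hypot(*st.T)>40)&(np.hypot(*st.T)<145);st=st[k]
        print("strap n",len(st),"swing",np.median(np.arctan2(st[:,0],-st[:,1])).round(3),"r",np.hypot(*st.T).min().round(),np.hypot(*st.T).max().round())
    elif len(q): print("knob",len(q),np.median(q,0).round(4),(((np.median(q,0)[:2]-C)@Rs)*1000-[0,65]).round(1))
s=r.sense();print(s["tcp_pos"],s["wrist_force"],s["time_s"])
E
python3 look.py
```

```text
strap n 206 swing 1.574 r 83.0 137.0
knob 11 [0.4814 0.1332 0.1541] [-52.4 -12.1]
[0.63787068 0.10259789 0.04868502] [-0.33863085 -0.22138731 -0.03885517] 6.0
```

```bash
python3 - <<'E'
from h import *
from station import r,cams
L=[]
for n in("scene","top","wrist"):
    p,d=cams.capture(n);i=cams.camera_info(n);np.savez(n+"2.npz",p=p,d=d,**i)
    s=r.sense()["tcp_pos"];q=proj(i,s);q2=proj(i,s+[0,0,.02]);print(n,q,q2)
    if n=="wrist": a=cv2.resize(p[150:400,120:520],(520,325))
    else:
        c=(int(q[0]),int(q[1]));a=p[c[1]-40:c[1]+40,c[0]-40:c[0]+40].copy();a=cv2.resize(a,(260,260),interpolation=cv2.INTER_CUBIC)
        for Q,col in((q,(0,0,255)),(q2,(255,0,255))): cv2.circle(a,tuple(int(x) for x in((Q-c+40)*3.25)),2,col,-1)
    L.append(a)
cv2.imwrite("pics/c3.png",cv2.convertScaleAbs(np.vstack([np.hstack(L[:2]),L[2]]),alpha=1.5))
E
```

```text
scene [349.15241121 225.93427452] [349.78490863 220.71002516]
top [277.52602009 186.14846825] [277.15497251 184.57467003]
wrist [317.03089483 234.18931166] [316.86934173 247.13681814]
```

View pics/c3.png

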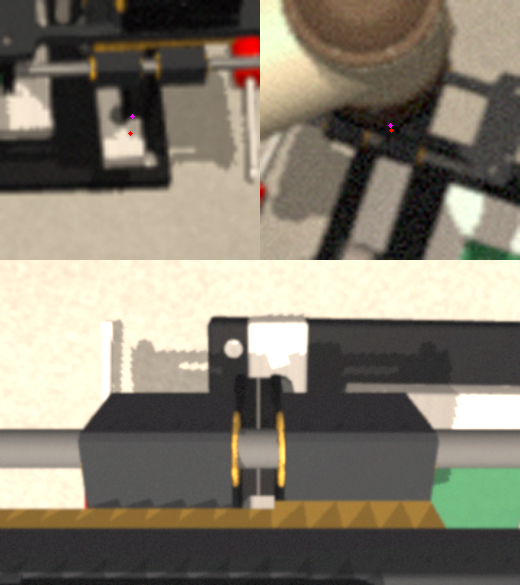

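```bash
python3 - <<'E'
from h import *
f=np.load("wrist2.npz");d=f["d"];K=np.linalg.inv(f["mtx"])
print("cam",-f["R"].T@f["t"],"axis",f["R"][2],f["mtx"][0,0])
def W(u,v):
    z=d[v,u];return (f["R"].T@(K@[u*z,v*z,z]-f["t"])).round(4) if z>0 else None
for v in range(228,300,6): print(v,"fingerL",W(308,v),"mid",W(312,v),"R",W(330,v))
for u,v in((322,215),(350,210),(345,240),(319,225)): print("strap",u,v,W(u,v))
E
```

```text
cam [0.71195809 0.07587463 0.24384002] axis [-0.26918708  0.0947001  -0.95842068] 327.803845416597
228 fingerL [0.6322 0.112  0.0156] mid [0.6502 0.1013 0.0692] R [0.6471 0.0916 0.0701]
234 fingerL [0.6281 0.1134 0.0167] mid [0.6468 0.1025 0.0694] R [0.6439 0.0927 0.0706]
240 fingerL [0.6504 0.1031 0.0856] mid [0.6482 0.1018 0.0818] R None
246 fingerL [0.6505 0.1028 0.0936] mid [0.6481 0.1017 0.0895] R [0.6467 0.0925 0.0932]
252 fingerL [0.6502 0.1027 0.1003] mid [0.6475 0.1017 0.0954] R [0.6467 0.0928 0.1   ]
258 fingerL [0.6481 0.1034 0.1022] mid [0.6482 0.1013 0.1036] R [0.6466 0.093  0.1062]
264 fingerL [0.6487 0.1029 0.1097] mid [0.6485 0.1011 0.1105] R [0.6453 0.0936 0.1094]
270 fingerL [0.6483 0.1029 0.1146] mid [0.6482 0.1011 0.1155] R [0.6449 0.0939 0.1141]
276 fingerL [0.6487 0.1026 0.1208] mid [0.6478 0.1011 0.1201] R [0.6454 0.0939 0.1202]
282 fingerL [0.6699 0.0935 0.1654] mid [0.6695 0.0925 0.1653] R [0.6682 0.0879 0.1657]
288 fingerL [0.6697 0.0935 0.168 ] mid [0.6695 0.0924 0.1683] R [0.6671 0.0883 0.1668]
294 fingerL [0.6686 0.0939 0.169 ] mid [0.6683 0.0929 0.169 ] R [0.6668 0.0885 0.1691]
strap 322 215 [0.6559 0.0934 0.0698]
strap 350 210 [0.6536 0.0777 0.07  ]
strap 345 240 [0.6379 0.0857 0.0714]
strap 319 225 [0.6508 0.0969 0.0697]
```

```bash
python3 - <<'E'
from h import *
f=np.load("wrist1.npz");d=f["d"];K=np.linalg.inv(f["mtx"])
def W(u,v):
    z=d[v,u];return (f["R"].T@(K@[u*z,v*z,z]-f["t"])).round(4) if z>0 else None
for v in list(range(228,262,3)): print(v,W(308,v),W(312,v),W(327,v),W(332,v))
i=dict(f);tc=np.array([.5958,.036,.0615]);R=np.array([[.328,-.945,0],[-.945,-.328,0],[0,0,-1]])
for x in(.0095,-.0095):print([proj(i,tc+R@[x,y,-h]).round(1) for y in(-.015,.015) for h in(0,.02)])
E
```

```text
228 [0.6007 0.0517 0.016 ] [0.5977 0.0507 0.016 ] [0.5889 0.0415 0.0311] [0.5853 0.0406 0.0302]
231 [0.5998 0.0543 0.0155] [0.5977 0.0504 0.0232] [0.588  0.044  0.0304] [0.5844 0.0429 0.0298]
234 [0.5993 0.0553 0.0192] [0.5975 0.0504 0.029 ] [0.5872 0.0461 0.0308] [0.5837 0.0449 0.0305]
237 [0.5992 0.0549 0.026 ] [0.5969 0.0522 0.0303] [0.5861 0.0491 0.0286] [0.5828 0.0474 0.0299]
240 [0.6062 0.0274 0.0983] [0.6038 0.0281 0.095 ] [0.596  0.0261 0.0934] [0.5943 0.0235 0.0978]
243 [0.606  0.0276 0.1018] [0.6037 0.0284 0.0982] [0.5961 0.0263 0.097 ] [0.5943 0.0237 0.1011]
246 [0.6059 0.0276 0.1053] [0.6037 0.0281 0.1025] [0.5964 0.0257 0.1023] [0.5948 0.0231 0.1065]
249 [0.6059 0.0273 0.1095] [0.6036 0.0282 0.1061] [0.5962 0.0263 0.1045] [0.5948 0.0235 0.1093]
252 [0.6058 0.0273 0.1128] [0.6036 0.0279 0.11  ] [0.5967 0.0255 0.1101] [0.5951 0.023  0.1141]
255 [0.6055 0.0278 0.115 ] [0.6033 0.0286 0.112 ] [0.5965 0.0261 0.112 ] [0.5951 0.0233 0.1167]
258 [0.6052 0.0285 0.1166] [0.6033 0.0283 0.1157] [0.5967 0.0257 0.1163] [0.595  0.0239 0.1186]
261 [0.6052 0.0282 0.1202] [0.6033 0.028  0.1194] [0.5969 0.0256 0.1197] [0.595  0.0241 0.1213]
[array([297.2, 220. ]), array([295. , 231.7]), array([344.7, 220.1]), array([347.4, 231.8])]
[array([297.6, 247.7]), array([295.5, 261.8]), array([344. , 247.8]), array([346.5, 262. ])]
```

Wrist depth shows the real fingertip ends about 30 mm above the reported TCP (tip ≈ 0.079 with TCP at 0.049), so the finger has been passing above the strap. I'll back off and go lower.

Emit:
play_rows(commands="0.15 0.45 0 0 0 0;0.15 0.45 0 0 0 0;0 0 0 0 0 0;0 0 -0.3 0 0 0;0 0 -0.4 0 0 0;0 0 0 0 0 0;0 0 0 0 0 0")

```text
time_s: 6.85
tcp_pos: [0.6463, 0.129, 0.0268]
ee_rot: [[0.944, -0.329, -0.002], [-0.329, -0.944, -0.001], [-0.001, 0.001, -1.0]]
wrist_force: [0.3, -0.7, 0.3]
gripper_width: 0.002
gripper_force: 0.0
```

```bash
cat > tip.py <<'E'
from h import *
from station import r,cams
s=r.sense();p,d=cams.capture("wrist");f=cams.camera_info("wrist");K=np.linalg.inv(f["mtx"])
v,u=np.mgrid[200:300,280:360];z=d[200:300,280:360]
X=(np.stack([u*z,v*z,z],-1)@K.T-f["t"])@f["R"];L=(X-s["tcp_pos"])@s["ee_rot"]*1000
m=(z>0)&(abs(L[...,1])<20)&(abs(L[...,0])<14)&(L[...,2]<-5)&(L[...,2]>-55)
q=L[m];print("n",len(q),"x",np.percentile(q[:,0],[2,50,98]).round(1),"y",np.percentile(q[:,1],[2,98]).round(1),"tip h",-np.percentile(q[:,2],[90,98,100]).round(1))
print(s["tcp_pos"],s["wrist_force"],s["moment"])
E
python3 tip.py; python3 look.py
```

```text
n 645 x [ 9.8 10.6 12.2] y [-8.   9.3] tip h [36.1 33.7 32.1]
[0.64625983 0.12895081 0.02677903] [ 0.26243186 -0.71775704  0.2929134 ] [-0.0559674  -0.03736317  0.02058746]
strap n 316 swing 1.595 r 41.0 137.0
knob 158 [0.4851 0.1409 0.1579] [-51.5  -3.6]
[0.64700994 0.12924154 0.0278348 ] [0.12634983 0.83701673 0.43298288] 6.95
```

Emit:
play_rows(commands="0 0 -0.14 0 0 0;-0.08 -0.23 0 0 0 0;-0.08 -0.23 0 0 0 0;-0.04 -0.11 0 0 0 0;-0.04 -0.11 0 0 0 0;0 0 0 0 0 0;0 0 0 0 0 0")

```text
time_s: 7.65
tcp_pos: [0.6394, 0.1088, 0.0237]
ee_rot: [[0.944, -0.329, -0.001], [-0.329, -0.944, -0.0], [-0.0, 0.001, -1.0]]
wrist_force: [-0.2, -0.0, 0.2]
gripper_width: 0.004
gripper_force: 0.0
```

```bash
python3 tip.py; python3 look.py
```

```text
n 849 x [ 9.2 10.3 13.5] y [-7.7 19. ] tip h [35.6 33.2 31.8]
[0.63939613 0.10878026 0.02366275] [-0.21882572 -0.01144853  0.15597201] [ 0.00098631 -0.02743723  0.00098256]
strap n 205 swing 1.495 r 41.0 138.0
knob 20 [0.6064 0.0864 0.1679] [ 81.1 -13.3]
[0.6393977  0.10898477 0.02354224] [-0.79886639 -0.02354423  0.46659542] 7.75
```

```bash
python3 - <<'E'
from h import *
prev=np.array([.6394,.1089])
for s in np.arange(1.5,-0.01,-0.1):
    q=np.array([105*np.sin(s)+22*np.cos(s),65-105*np.cos(s)+22*np.sin(s)]);p=w(*q)
    print(round(s,2),p.round(4),((p-prev)/.03).round(3));prev=p
E
```

```text
1.5 [0.6396 0.104 ] [ 0.005 -0.165]
1.4 [0.6368 0.0936] [-0.093 -0.345]
1.3 [0.633  0.0836] [-0.127 -0.334]
1.2 [0.6282 0.074 ] [-0.16 -0.32]
1.1 [0.6224 0.0649] [-0.191 -0.302]
1.0 [0.6158 0.0565] [-0.22  -0.282]
0.9 [0.6084 0.0487] [-0.247 -0.258]
0.8 [0.6003 0.0418] [-0.272 -0.232]
0.7 [0.5915 0.0356] [-0.294 -0.204]
0.6 [0.5821 0.0304] [-0.312 -0.174]
0.5 [0.5722 0.0262] [-0.328 -0.142]
0.4 [0.562  0.0229] [-0.341 -0.108]
0.3 [0.5515 0.0207] [-0.35  -0.074]
0.2 [0.5409 0.0196] [-0.355 -0.038]
0.1 [0.5302 0.0195] [-0.357 -0.003]
-0.0 [0.5195 0.0205] [-0.356  0.033]
```

Emit:
play_rows(commands="0 -0.165 0 0 0 -0.5;-0.093 -0.345 0 0 0 -0.667;-0.127 -0.334 0 0 0 -0.667;-0.16 -0.32 0 0 0 -0.667;-0.191 -0.302 0 0 0 -0.667;-0.22 -0.282 0 0 0 -0.667;0 0 0 0 0 0;0 0 0 0 0 0")

```text
time_s: 8.55
tcp_pos: [0.616, 0.0567, 0.0237]
ee_rot: [[0.615, -0.788, -0.0], [-0.788, -0.615, -0.0], [0.0, 0.0, -1.0]]
wrist_force: [0.7, -0.5, -0.1]
gripper_width: 0.007
gripper_force: 0.0
```

```bash
cat > look2.py <<'E'
from h import *
from station import r,cams
s=r.sense();print(s["tcp_pos"],s["wrist_force"])
for n in("scene","wrist","top"):
    p,d=cams.capture(n);i=cams.camera_info(n)
    v,u=np.mgrid[0:400,0:640];X=(np.stack([u*d,v*d,d],-1)@np.linalg.inv(i["mtx"]).T-i["t"])@i["R"]
    st=(X[...,:2]-C)@Rs*1000-[0,65];R=np.hypot(st[...,0],st[...,1])
    a=np.arctan2(st[...,0],-st[...,1])
    m=(d>0)&(X[...,2]>.060)&(X[...,2]<.074)&(p.max(2)>70)&(R>50)&(R<138)
    if m.sum()>10: print(n,"strap",m.sum(),"swing 5/50/95",np.percentile(a[m],[5,50,95]).round(3),"r",R[m].min().round(),R[m].max().round())
    k=(d>0)&(X[...,2]>.08)&(X[...,2]<.172)&(p.max(2)<60)&(R>40)&(R<102)&(abs(st[...,0])<90)&(abs((a+np.pi)%(2*np.pi))>0)&(st[...,1]>-20)
    if n!="wrist" and k.sum()>5: print(n,"knobish",k.sum(),np.median(X[k],0).round(3),np.median(st[k],0).round(1))
E
python3 look2.py
```

```text
[0.61599128 0.05670092 0.02367254] [ 0.69487142 -0.46492791 -0.05289036]
scene strap 156 swing 5/50/95 [0.887 0.988 1.076] r 107.0 137.0
scene knobish 78 [0.509 0.178 0.16 ] [-42.5  38.4]
wrist strap 2321 swing 5/50/95 [0.889 0.984 1.075] r 112.0 135.0
top strap 186 swing 5/50/95 [0.794 0.917 1.151] r 50.0 133.0
top knobish 10 [0.598 0.089 0.148] [ 72.6 -14.3]
```

Emit:
play_rows(commands="-0.247 -0.258 0 0 0 -0.667;-0.272 -0.232 0 0 0 -0.667;-0.294 -0.204 0 0 0 -0.667;-0.312 -0.174 0 0 0 -0.667;-0.328 -0.142 0 0 0 -0.667;-0.341 -0.108 0 0 0 -0.667;-0.35 -0.074 0 0 0 -0.667;-0.355 -0.038 0 0 0 -0.667;-0.18 0 0 0 0 -0.333;0 0 0 0 0 0;0 0 0 0 0 0")

```text
time_s: 9.8
tcp_pos: [0.5359, 0.02, 0.0236]
ee_rot: [[-0.186, -0.982, 0.0], [-0.982, 0.186, 0.0], [-0.0, -0.0, -1.0]]
wrist_force: [0.5, -0.2, -0.0]
gripper_width: 0.009
gripper_force: 0.0
```

```bash
python3 look2.py
```

```text
[0.53585588 0.02003014 0.02364462] [ 0.50606783 -0.21472676 -0.01444268]
scene strap 37 swing 5/50/95 [-0.024  0.268  0.406] r 50.0 62.0
scene knobish 116 [0.555 0.185 0.158] [-1.1 61.8]
wrist strap 2285 swing 5/50/95 [0.054 0.148 0.24 ] r 114.0 135.0
top strap 56 swing 5/50/95 [0.017 0.055 0.093] r 88.0 127.0
```

Emit:
play_rows(commands="-0.18 0.01 0 0 0 -0.333;-0.12 0.02 0 0 0 -0.2;-0.09 0.02 0 0 0 -0.1;0 0 0 0 0 0;-0.05 0.015 0 0 0 0;-0.03 0.01 0 0 0 0;0 0 0 0 0 0")

```text
time_s: 10.65
tcp_pos: [0.5214, 0.022, 0.0236]
ee_rot: [[-0.28, -0.96, -0.0], [-0.96, 0.28, -0.0], [0.0, 0.0, -1.0]]
wrist_force: [0.5, -1.8, -0.1]
gripper_width: 0.011
gripper_force: 0.5
```

```bash
python3 look2.py
```

```text
[0.52140938 0.02201408 0.02355526] [ 0.54042358 -1.82611508 -0.07705624]
scene strap 69 swing 5/50/95 [-0.173  0.091  0.278] r 50.0 67.0
scene knobish 117 [0.563 0.182 0.159] [ 7.3 61.7]
wrist strap 2330 swing 5/50/95 [-0.079  0.017  0.109] r 112.0 135.0
top strap 32 swing 5/50/95 [-0.107 -0.076 -0.044] r 101.0 125.0
top knobish 110 [0.554 0.184 0.159] [-0.9 61.1]
```

Emit:
play_rows(commands="-0.04 0.015 0 0 0 0;0 0 0 0 0 0;-0.04 0.015 0 0 0 0;0 0 0 0 0 0;0 0 0 0 0 0")

```text
time_s: 11.3
tcp_pos: [0.5202, 0.0226, 0.0238]
ee_rot: [[-0.28, -0.96, 0.002], [-0.96, 0.28, -0.0], [-0.0, -0.002, -1.0]]
wrist_force: [3.5, -4.2, -0.5]
gripper_width: 0.007
gripper_force: 2.6
```

```bash
python3 look2.py
```

```text
[0.5201601  0.02263936 0.02380069] [ 3.51629016 -4.24158594 -0.45039686]
scene strap 63 swing 5/50/95 [-0.183  0.043  0.261] r 50.0 66.0
scene knobish 119 [0.563 0.183 0.158] [ 8.  61.5]
wrist strap 2361 swing 5/50/95 [-0.09   0.006  0.098] r 56.0 135.0
top strap 28 swing 5/50/95 [-0.118 -0.089 -0.061] r 104.0 126.0
top knobish 109 [0.556 0.184 0.16 ] [-0.4 61.1]
```

Emit:
play_rows(commands="0.3 -0.1 0 0 0 0;0.35 -0.13 0 0 0 0;0 0 0.6 0 0 0;0 0 1 0 0 0;0 0 1 0 0 0;0 0 1 0 0 0;0 0 1 0 0 0;0 0 0.4 0 0 0;0 0 0 0 0 0")

```text
time_s: 12.35
tcp_pos: [0.5398, 0.0163, 0.1751]
ee_rot: [[-0.281, -0.96, 0.004], [-0.96, 0.281, 0.001], [-0.002, -0.003, -1.0]]
wrist_force: [-0.7, 0.1, 0.0]
gripper_width: 0.006
gripper_force: 0.0
```

Emit:
play_rows(commands="0.2 0.8 0 0 0 0;0.2 0.8 0 0 0 0;0.2 0.8 0 0 0 0;0.2 0.8 0 0 0 0;0.2 0.8 0 0 0 0;0.2 0.8 0 0 0 0;0.13 0.57 0 0 0 0;0 0 0 0 0 0;0 0 0 0 0 0", grip=40)

```text
time_s: 13.25
tcp_pos: [0.5778, 0.1769, 0.1721]
ee_rot: [[-0.28, -0.96, -0.003], [-0.96, 0.28, -0.001], [0.002, 0.002, -1.0]]
wrist_force: [0.2, 0.7, -0.9]
gripper_width: 0.454
gripper_force: 0.0
```

```bash
python3 - <<'E'
from h import *
from station import r,cams
s=r.sense();print(s["tcp_pos"],s["wrist_force"])
p,d=cams.capture("wrist");i=cams.camera_info("wrist");cv2.imwrite("pics/w4.png",p)
v,u=np.mgrid[0:400,0:640];X=(np.stack([u*d,v*d,d],-1)@np.linalg.inv(i["mtx"]).T-i["t"])@i["R"];L=(X-s["tcp_pos"])@s["ee_rot"]*1000
m=(d>0)&(abs(L[...,1])<45)&(abs(L[...,0])<14)&(L[...,2]<-25)&(L[...,2]>-55)
for sg in(1,-1):
    q=L[m&(sg*L[...,1]>0)];print("finger",sg,len(q),np.percentile(q[:,1],[2,98]).round(1),"x",np.median(q[:,0]).round(1),"h",-np.percentile(q[:,2],98).round(1))
k=(d>0)&(X[...,2]>.12)&(X[...,2]<.172)&(p.max(2)<60)&(np.hypot(X[...,0]-.555,X[...,1]-.184)<.03)
q=X[k];st=(q[:,:2]-C)@Rs*1000;print("knob",len(q),np.percentile(st,[5,50,95],axis=0).round(1),q[:,2].max())
print("L of knob nominal",((np.append(w(0,125),.153)-s["tcp_pos"])@s["ee_rot"]*1000).round(1))
E
```

```text
[0.57776682 0.17691574 0.17214859] [ 0.24389138  0.69970545 -0.90833549]
finger 1 501 [19.3 28.1] x 10.7 h 33.6
finger -1 503 [-29.  -20.3] x 10.8 h 33.5
knob 1056 [[ -8.5 115.6]
 [  2.2 123.7]
 [ 11.8 134.2]] 0.16573318577607662
L of knob nominal [ 0.4 23.3 19.2]
```

View pics/w4.png

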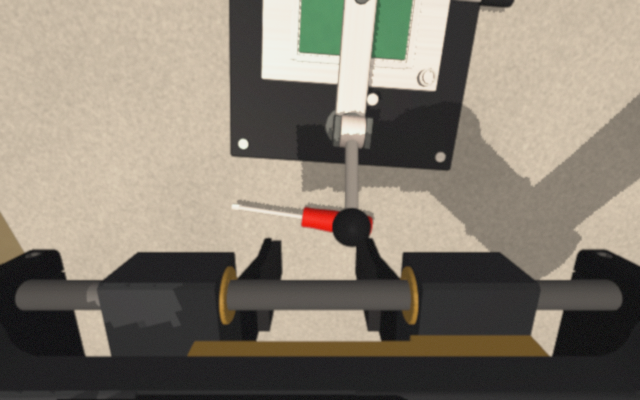

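Wrist view: strap home over the panel, knob at (352,227) with the right finger (tip near (362,242)) just above it. I'll come down on the knob.

Emit:
play_rows(commands="0 0 -0.6 0 0 0;0 0 -0.4 0 0 0;0 0 -0.13 0 0 0;0 0 -0.1 0 0 0;0 0 -0.1 0 0 0;0 0 0 0 0 0;0 0 0 0 0 0")

```text
time_s: 14.0
tcp_pos: [0.5787, 0.1772, 0.1341]
ee_rot: [[-0.281, -0.96, 0.001], [-0.96, 0.281, 0.0], [-0.0, -0.001, -1.0]]
wrist_force: [-0.1, -0.3, 0.7]
gripper_width: 0.459
gripper_force: 0.0
```

```bash
cat > look3.py <<'E'
from h import *
from station import r,cams
s=r.sense();print(s["tcp_pos"],s["wrist_force"],s["time_s"])
for n in("scene","wrist"):
    p,d=cams.capture(n);i=cams.camera_info(n)
    v,u=np.mgrid[0:400,0:640];X=(np.stack([u*d,v*d,d],-1)@np.linalg.inv(i["mtx"]).T-i["t"])@i["R"]
    st=(X[...,:2]-C)@Rs*1000-[0,65]
    m=(d>0)&(X[...,2]>.055)&(X[...,2]<.074)&(p.max(2)>70)&(st[...,1]<-30)&(st[...,1]>-138)&(abs(st[...,0])<25)
    if m.sum()>10: a=np.arctan2(st[m][:,0],-st[m][:,1]);print(n,"strap",m.sum(),"swing",np.median(a).round(3),"z",np.median(X[m][:,2]).round(4))
    k=(d>0)&(X[...,2]>.08)&(p.max(2)<60)&(abs(st[...,0])<15)&(st[...,1]>40)&(st[...,1]<105)&(X[...,2]<(s["tcp_pos"][2]+.03))
    if k.sum()>5: q=st[k];print(n,"knob",k.sum(),"x,y",np.percentile(q,[5,50,95],axis=0).round(1).tolist(),"z",np.percentile(X[k][:,2],[5,50,98]).round(4))
E
python3 look3.py
```

```text
[0.57866946 0.17721582 0.13407637] [-0.11404952 -0.27592591  0.72953532] 14.0
scene strap 531 swing 0.079 z 0.0689
wrist strap 3290 swing 0.004 z 0.0697
wrist knob 907 x,y [[-8.6, 50.2], [6.1, 56.7], [12.3, 68.8]] z [0.1512 0.1579 0.1635]
```

Emit:
play_rows(commands="0.03 0.09 -0.15 0 0 0;0.06 0.165 -0.207 0 0 0;0.059 0.163 -0.227 0 0 0;0.05 0.138 -0.24 0 0 0;0 0 0 0 0 0;0 0 0 0 0 0")

```text
time_s: 14.7
tcp_pos: [0.5846, 0.1942, 0.1089]
ee_rot: [[-0.28, -0.96, 0.0], [-0.96, 0.28, 0.0], [-0.0, -0.0, -1.0]]
wrist_force: [0.2, 1.3, 1.5]
gripper_width: 0.461
gripper_force: 1.0
```

```bash
python3 look3.py
```

```text
[0.58458326 0.19422323 0.10888431] [0.2306709  1.25363641 1.48412949] 14.7
scene strap 542 swing 0.071 z 0.0664
scene knob 10 x,y [[8.0, 66.3], [9.6, 68.8], [12.4, 70.8]] z [0.1245 0.1292 0.1329]
wrist strap 2461 swing 0.006 z 0.0672
wrist knob 825 x,y [[-9.1, 65.1], [5.9, 69.9], [12.5, 82.9]] z [0.1289 0.1351 0.1387]
```

Emit:
play_rows(commands="0.033 0.08 -0.25 0 0 0;0.025 0.066 -0.26 0 0 0;0.015 0.041 -0.26 0 0 0;0.005 0.013 -0.2 0 0 0;0 0 0 0 0 0;0 0 0 0 0 0")

```text
time_s: 15.4
tcp_pos: [0.5851, 0.1985, 0.0783]
ee_rot: [[-0.281, -0.96, -0.004], [-0.96, 0.281, -0.003], [0.004, 0.003, -1.0]]
wrist_force: [-0.3, 0.3, -0.3]
gripper_width: 0.457
gripper_force: 0.0
```

```bash
python3 look3.py
```

```text
[0.58512851 0.19853387 0.07831691] [-0.29695711  0.3174096  -0.3398759 ] 15.4
scene strap 512 swing 0.06 z 0.0635
wrist strap 2053 swing 0.012 z 0.0643
wrist knob 639 x,y [[-7.8, 73.8], [8.0, 78.7], [13.0, 92.0]] z [0.0987 0.1043 0.1081]
```

Emit:
play_rows(commands="0 0 -0.07 0 0 0;0 0 0 0 0 0;0 0 -0.07 0 0 0;0 0 0 0 0 0;0 0 0 0 0 0")

```text
time_s: 16.0
tcp_pos: [0.5866, 0.1997, 0.0757]
ee_rot: [[-0.281, -0.96, -0.0], [-0.96, 0.281, -0.0], [0.0, 0.0, -1.0]]
wrist_force: [-1.9, 0.6, 2.4]
gripper_width: 0.46
gripper_force: 1.0
```

Emit:
play_rows(commands="0 0 -0.05 0 0 0;0 0 0 0 0 0;0 0 0 0 0 0")

```text
time_s: 16.3
tcp_pos: [0.5867, 0.1999, 0.0741]
ee_rot: [[-0.281, -0.96, -0.0], [-0.96, 0.281, 0.0], [-0.0, 0.0, -1.0]]
wrist_force: [-1.6, 0.7, 2.6]
gripper_width: 0.461
gripper_force: 1.2
```

```bash
python3 look3.py
```

```text
[0.58671301 0.19991549 0.07411189] [-1.60496855  0.74125164  2.57945615] 16.3
scene strap 508 swing 0.056 z 0.0631
scene knob 6 x,y [[6.6, 73.4], [10.1, 76.0], [11.8, 76.9]] z [0.0904 0.0924 0.0967]
wrist strap 1912 swing 0.007 z 0.0637
wrist knob 692 x,y [[-9.2, 73.9], [7.2, 78.5], [12.7, 90.9]] z [0.0947 0.1006 0.1039]
```

Emit:
play_rows(commands="0 0 -0.04 0 0 0;0 0 0 0 0 0;0 0 -0.03 0 0 0;0 0 0 0 0 0;0 0 0 0 0 0")

```text
time_s: 16.9
tcp_pos: [0.587, 0.2001, 0.0728]
ee_rot: [[-0.28, -0.96, 0.001], [-0.96, 0.28, 0.0], [-0.001, -0.001, -1.0]]
wrist_force: [-3.3, 1.5, 6.4]
gripper_width: 0.461
gripper_force: 3.0
```

```bash
python3 look3.py
```

```text
[0.58695646 0.20009298 0.07277717] [-3.3302398   1.45520059  6.35725872] 16.9
scene strap 506 swing 0.054 z 0.0631
wrist strap 1873 swing 0.006 z 0.0637
wrist knob 663 x,y [[-9.0, 73.8], [7.4, 78.2], [12.8, 90.7]] z [0.0941 0.0995 0.1026]
```

Emit:
play_rows(commands="0 0 -0.05 0 0 0;0 0 0 0 0 0;0 0 0 0 0 0")

```text
time_s: 17.3
tcp_pos: [0.5872, 0.2002, 0.0724]
ee_rot: [[-0.28, -0.96, 0.002], [-0.96, 0.28, 0.001], [-0.001, -0.001, -1.0]]
wrist_force: [-3.7, 1.5, 9.5]
gripper_width: 0.461
gripper_force: 5.1
```

Emit:
play_rows(commands="0 0 0.3 0 0 0;0 0 0.8 0 0 0;0 0 1 0 0 0;0 0 1 0 0 0;0 0 1 0 0 0;0 0 0 0 0 0;0 0 0 0 0 0")

```text
time_s: 18.0
tcp_pos: [0.5867, 0.1997, 0.1936]
ee_rot: [[-0.281, -0.96, 0.0], [-0.96, 0.281, 0.001], [-0.001, -0.0, -1.0]]
wrist_force: [0.7, 0.4, -0.8]
gripper_width: 0.457
gripper_force: 0.0
```

```bash
python3 look3.py; python3 - <<'E'
from h import *
from station import cams
p,d=cams.capture("wrist");i=cams.camera_info("wrist");cv2.imwrite("pics/w5.png",p)
E
```

```text
[0.58674194 0.19972065 0.19361654] [ 0.72648264  0.42323592 -0.84924389] 18.0
scene strap 498 swing 0.057 z 0.0632
scene knob 102 x,y [[-3.5, 75.1], [7.3, 84.8], [14.1, 95.0]] z [0.0909 0.1008 0.107 ]
wrist strap 1957 swing -0.004 z 0.0632
wrist knob 564 x,y [[-8.9, 74.8], [1.3, 82.9], [10.8, 92.9]] z [0.0963 0.1024 0.1062]
```

View pics/w5.png

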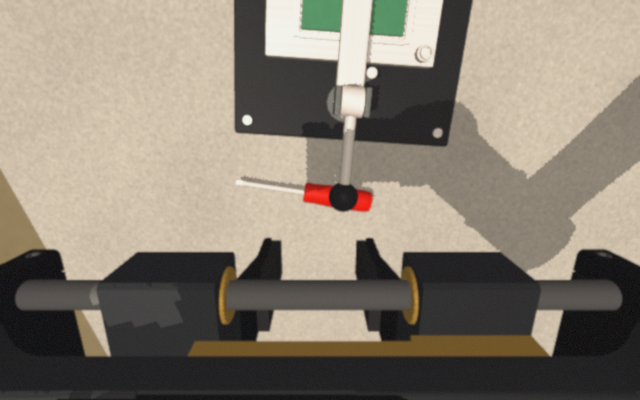

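The wrist view shows the strap home over the panel, with the stop pin at (372,73). The lever is level, its knob at (343,197), top about 106 mm above the bench, and the screwdriver has not moved. The arm is clear of everything.

```bash
python3 -c "
from station import r
print(r.finish_job())"
```

```text
the job is handed in; nothing more can be done
None
```

I pushed the strap home against its stop and the cam lever fully down, and handed the job in at about 18 s; it returned no verdict, and I inferred the foot's pressure on the panel from the strap having sunk 6.5 mm rather than measuring it.

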